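Hold the cam lock fixture's hinged leaf at its balance point

TASK

I want to push the bronze bushing into the bore of the fixture's hinged leaf, so hold the leaf up for me: if the tongue of the long black cam lever still lies across it, throw the lever fully open first. Take the leaf by its red grab bar, swing it up to where it stands plumb at its balance point without letting it drop or go over backwards, and finish while still gripping it there, steady. Leave the other things on the bench where they are.

Things in the scene. Friction and masses are not known exactly. Their poses are not given: they have to be found in the camera images.
- leaf_hinge (a point): Middle of the leaf's hinge pin, on the fixture (grey-green base plate 180 x 170 mm bolted to the bench). The pin is level, 66 mm above the bench. Axes are the fixture's: y along the pin, -x towards the nose end where the shut leaf's grab bar is, z up. Two lugs stand either side of the leaf, their tops 80 mm above the bench.
- leaf_bar (a point): Middle of the leaf's red grab bar: a sleeve 14 mm in diameter and 64 mm long, parallel to the hinge pin and 165 mm from it, joined to the leaf by two 10 mm side arms 64 mm apart, so that there is a window 46 mm deep between bar and leaf edge. With the leaf shut the bar is 66 mm above the bench, clear of the base plate, and nothing is under it.
- leaf (a joint): Angle of the hinged leaf (aluminium plate 120 x 74 x 10 mm with a 28 mm bore, about 0.45 kg with its bar): 0 shut and level (always so at the start), pi/2 standing plumb with the bar straight above the pin, which is its balance point, 2.0 thrown back on its heel stop. The hinge is free: let go, the leaf falls one way or the other. The bar may turn between the fingers.
- lever (a joint): Angle of the cam lever about its upright post: 0 locked, its steel tongue square over the right edge (-y side) of the leaf so that the leaf cannot lift; beyond 1.15 the tongue is clear of the leaf; 1.8 fully open against its stop. It opens clockwise seen from above. Cam friction (about 2 N at the knob) keeps it wherever it is left; it may start anywhere from locked to fully open.
- lever_pivot (a point): Point on the axis of the lever's upright post, level with the middle of the lever's knob (about 117 mm above the bench).
- lever_knob (a point): Middle of the upright black grip at the tip of the long black lever, 140 mm from the post's axis: 23 mm in diameter, 52 mm high, its middle about 120 mm above the bench; the lever arm (13 mm thick) runs under it, 27 mm below this point.
- stub_center (a point): Middle of the raw aluminium bar stub standing on the bench, 38 mm in diameter, 70 mm high.
- bushing_center (a point): Middle of the bronze flanged bushing standing on its flange, 42 mm across, 36 mm high.
- gauge_center (a point): Chrome height gauge base, 70 x 100 mm, with a short column up to 113 mm above the bench, behind the hinge; this point is 30 mm above the bench at the middle of its base.
- tray_center (a point): Middle of the empty blue plastic part tray, 120 x 170 x 40 mm.

How it is judged:
By the outcome, as a careful person would: the job done as asked, in the order asked, and still so for the second after the job is handed in, while the arm keeps its last pose, push and grip.
It also fails if it takes over 58 s, if anything falls off the work surface, if the arm or the gripper's body presses on something with over 40 N, if the wrist force passes 120 N, or if a joint passes its speed limit or range.

ROBOT

A 6-joint arm with a two-finger parallel gripper is mounted at the origin on the work surface. World frame = base frame: x ahead of the robot, y to its left, z up, the work surface at z = 0. Lengths are in m, angles in degrees, forces in N, time in s.
With the tool pointing down it reaches from about 0.4 to 0.825 m from the base axis. Payload 7 kg.
Tool frame: the origin (TCP) lies at the very end of the fingers, on their centre line; the grasp point (between the pads) lies 19 mm behind it (ctrl.tcp_to_grasp is the distance from the TCP to the grasp point, in m); z points along the fingers, x is the direction in which the jaws open and shut, and the axes are right-handed (so a half turn about z gives the same grasp; the last joint's range is limited). The gripper opens to 88 mm and grips with 3 to 60 N. Pads are 19 mm wide; open, the fingers measure 130 mm over their backs; the gripper's body (78 mm by 193 mm) begins 47 mm behind the grasp point.
Start: joints at [16.507, 20.546, 0.682, 0, -70.136, -16.507], TCP at [0.675, -0, 0.227] pointing down, gripper open.
Joint ranges: [-176.03, 176.03], [-82.01, 121.73], [-58.28, 71.71], [-173.87, 95.51], [-174.79, -0.11], [-173.66, 173.66]. Speed limits (degrees/s): [136.94, 136.94, 172.46, 180, 180, 180].

INTERFACE

Orientations are given as [roll, pitch, yaw] about the fixed x, y, z axes, in that order (R = Rz(yaw) Ry(pitch) Rx(roll)).
In Python, from plant import sensors, vision, ticket, ctrl gives the robot as it stands. The module is installed in compiled form; this text tells all that it offers.
- The arm moves only by the tool drive_tool, never from a script. Its argument "moves" is a list of rows, each a list of 6 numbers: the shift along the tool's x, y, z in units of 0.15 m (1.0 is 0.15 m), then the turn, a rotation vector about the tool's x, y, z in units of 60 degrees (1.0 is 60 degrees). In form: [[dx, dy, dz, rx, ry, rz], ...]. A call has 1 to 8 rows; each row is the pose to reach, as a shift and turn from the pose measured when the call began, along the tool's axes at that moment; what a row does not reach only later rows make up. A row lasts 1/10 s, in which the tool goes at most 50 mm and 8.59 degrees, less where a joint would pass 70% of its speed; a pose out of reach is approached as far as the arm can. A call with a number of a shift or a turn outside -1 to 1 is refused whole. A call with a gripper value outside its range is refused whole. "fingers" is the opening, from -1 (shut) to 1 (fully open), set as the call begins (left out, the last holds). The fingers move at their own pace and stop on an object; the grip force is fixed at half the most. Time passes only in rows, so rows that repeat a pose let the fingers close. It gives the time, the measured TCP pose, the force and the opening at its end, in the units of the state.
- sensors.get_obs(): the state, without advancing time (a new reading comes with each control period).
- vision.snapshot(name): name is "scene" or "side" or "wrist"; returns a dict with "pixels" (384x512x3 uint8, red, green, blue), "fx", "fy", "cx", "cy" (pixels), "R" (3x3) and "t" (3): a world point X has camera coordinates R X + t. Camera axes: x right, y down, z forward; pixel columns grow to the right and rows downward; lengths in m; the calibration is good to about 2 mm. The wrist camera is an equidistant fisheye: a pixel r from the principal point sees the ray r / f radians off the axis. A picture is of the moment at which its call begins. There is no depth.
- ticket.close_job(): hands the job in, once; it reports no verdict.
The state is a dict: "clock": time; "joint_pos": joint angles; "qvel": joint speeds; "tau": joint torques, N m; "tool_pos": TCP position; "orientation": TCP orientation; "force": force on the tool from outside, world axes, zero at the start; "moment": the same for the moment, N m; "opening": finger opening in m.
Only numpy, scipy, OpenCV 4.12 (cv2) and the standard library are available. Lean on these libraries where they do the work, as an engineer would, in place of code of your own. Each camera call takes 0.05 s, during which the arm holds its last target.

## Working session

There is one attempt and no reset: what is moved stays moved. The work goes in short steps, Python scripts to look and compute and a tool call to move; the robot and the scene stay as the last step left them, time stands still between calls to the robot, and variables do not carry over. Pictures are saved under pics/ and viewed, and the job is handed in when it is done.

Besides the shell and the picture viewer there is one more tool, called after ">>>" as name([rows], argument=value, ...), one row to a line, values as JSON. drive_tool: Moves the arm, as the interface text tells. Shifts and turns lie within -1 to 1; 1 stands for 0.15 m of shift or 60 degrees of turn. Its arguments: {"type":"object","properties":{"moves":{"type":"array"},"fingers":{"type":"number"}},"required":["moves"]}

```bash
mkdir -p pics
cat > h.py <<'E'
import numpy as np,cv2
from plant import sensors,vision,ticket,ctrl
def snap(n,f):
    s=vision.snapshot(n); cv2.imwrite('pics/'+f,cv2.cvtColor(s['pixels'],cv2.COLOR_RGB2BGR)); 
    np.savez('pics/'+f[:-4]+'.npz',**s); return s
def ray(s,u,v):
    R=np.array(s['R']);t=np.array(s['t']);d=R.T@np.array([(u-s['cx'])/s['fx'],(v-s['cy'])/s['fy'],1]);return -R.T@t,d
def onz(s,u,v,z):
    c,d=ray(s,u,v);return c+d*(z-c[2])/d[2]
def tri(s1,p1,s2,p2):
    c1,d1=ray(s1,*p1);c2,d2=ray(s2,*p2);A=np.c_[d1,-d2];k=np.linalg.lstsq(A,c2-c1,rcond=None)[0]
    a=c1+k[0]*d1;b=c2+k[1]*d2;return (a+b)/2,np.linalg.norm(a-b)
E
python3 - <<'E'
from h import *
for n in("scene","side","wrist"):
    s=snap(n,n+'0.png'); print(n,s['fx'],s['cx'],s['cy'],np.round(-np.array(s['R']).T@s['t'],3),np.round(s['R'],2).tolist())
print(sensors.get_obs())
E
```

```text
scene 443.10431829265013 253.63557888630334 182.06054452328829 [1.081 0.611 0.919] [[-0.77, 0.64, 0.02], [0.49, 0.6, -0.64], [-0.42, -0.48, -0.77]]
side 444.0329008340294 257.9949002402433 189.18780332053598 [ 0.548 -0.668  0.549] [[0.99, -0.11, -0.01], [-0.06, -0.49, -0.87], [0.09, 0.87, -0.49]]
wrist 297.3186396354542 254.38632093592702 192.19820971373696 [ 0.676 -0.073  0.384] [[-1.0, 0.0, 0.0], [0.0, 0.96, 0.27], [-0.0, 0.27, -0.96]]
{'clock': 0.15, 'joint_pos': array([ 1.65068455e+01,  2.05813744e+01,  6.44141480e-01, -1.40371679e-02,
       -7.01361963e+01, -1.65084903e+01]), 'qvel': array([ 0.03335485, -0.13445014,  0.16235288, -0.03656898, -0.00977344,
        0.02990199]), 'tau': array([ 1.39394037e-04, -5.83274567e+01,  2.93289685e+01,  7.00122759e+00,
        8.75052094e-03, -9.76538854e-05]), 'tool_pos': array([ 6.74613336e-01, -3.65753244e-05,  2.25834140e-01]), 'orientation': array([-1.79991786e+02, -7.41525991e-02,  1.79993572e+02]), 'force': array([-0.09261256, -0.82860901, -0.17555379]), 'moment': array([ 0.00015226, -0.01666275,  0.01753266]), 'opening': 0.08759941297699714}
```

```bash
python3 -c "
import cv2
for n in('scene','side','wrist'): print(cv2.imread('pics/%s0.png'%n).shape)"
```

```text
(384, 512, 3)
(384, 512, 3)
(384, 512, 3)
```

View pics/scene0.png

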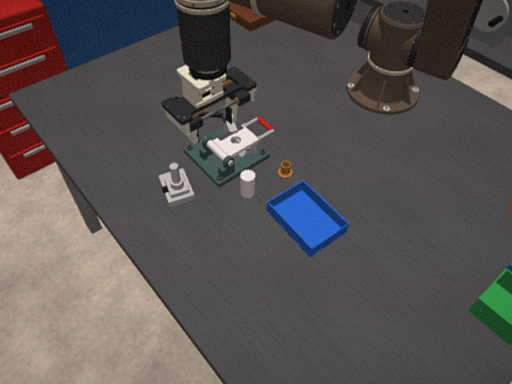

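View pics/side0.png

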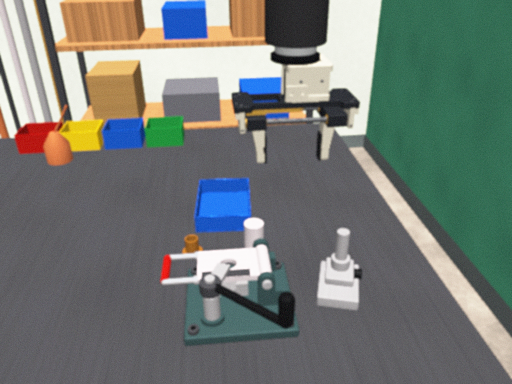

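View pics/wrist0.png

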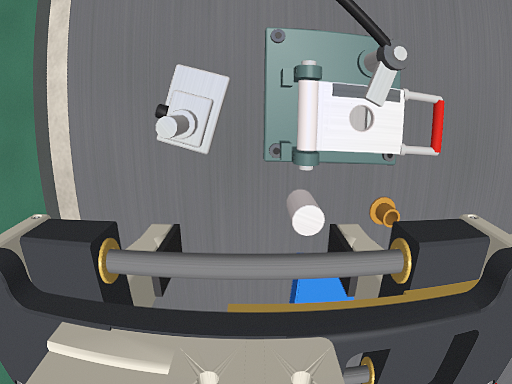

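Run:
```python
from h import *
a=cv2.imread('pics/side0.png')[220:350,150:380]; cv2.imwrite('pics/sz.png',cv2.resize(a,None,fx=3.4,fy=3.4,interpolation=2))
a=cv2.imread('pics/scene0.png')[60:220,140:320]; cv2.imwrite('pics/cz.png',cv2.resize(a,None,fx=3.7,fy=3.7,interpolation=2))
for n in('scene','side','wrist'):
    im=cv2.imread(f'pics/{n}0.png');h=cv2.cvtColor(im,cv2.COLOR_BGR2HSV)
    m=((h[...,0]<6)|(h[...,0]>174))&(h[...,1]>180)&(h[...,2]>90)
    k,l,st,c=cv2.connectedComponentsWithStats(m.astype('uint8'))
    for i in range(1,k):
        if st[i,4]>40: print(n,st[i],c[i])
```

```text
scene [  0   0  44  21 604] [17.18046358  7.29139073]
scene [  0  14  44  17 138] [20.94202899 21.84782609]
scene [  0  43  57  26 192] [28.31770833 56.18229167]
scene [  0 107  27  28 243] [ 11.44032922 121.61316872]
scene [258 117  15  13  70] [264.42857143 123.47142857]
scene [  5 129  49  48 833] [ 28.04321729 152.91356543]
side [ 15 123  43  30 856] [ 33.16471963 136.93457944]
side [161 255  10  25 162] [165.66049383 267.15432099]
wrist [431 100  13  52 500] [437.194 125.578]
```

View pics/sz.png

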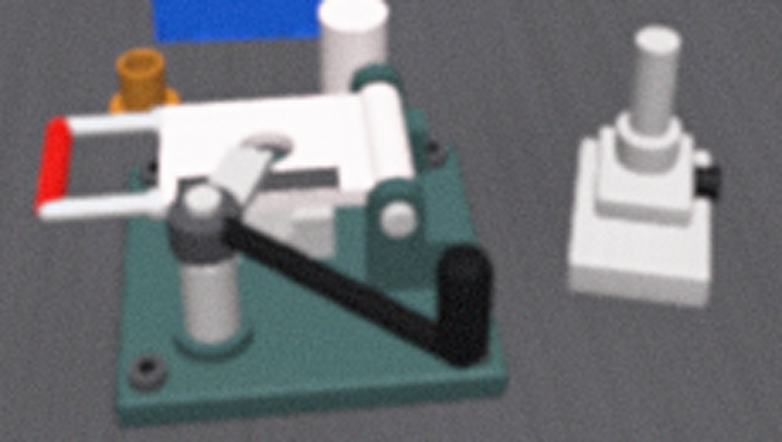

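View pics/cz.png

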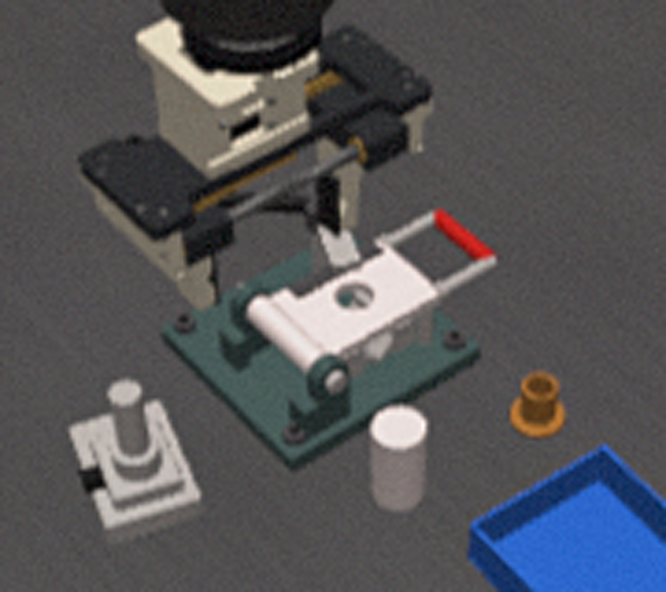

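```bash
cat >> h.py <<'E'
def wray(s,u,v):
    R=np.array(s['R']);t=np.array(s['t']);x=u-s['cx'];y=v-s['cy'];r=np.hypot(x,y);th=r/s['fx']
    d=np.array([np.sin(th)*x/r,np.sin(th)*y/r,np.cos(th)]);return -R.T@t,R.T@d
def wonz(s,u,v,z):
    c,d=wray(s,u,v);return c+d*(z-c[2])/d[2]
E
python3 - <<'E'
from h import *
L=lambda n:dict(np.load(f'pics/{n}0.npz'))
sc,si,wr=L('scene'),L('side'),L('wrist')
np.set_printoptions(precision=4,suppress=True)
print('bar tri',tri(sc,(264.4,123.5),si,(165.7,267.2)))
print('bar z66',onz(sc,264.4,123.5,.066),onz(si,165.7,267.2,.066),wonz(wr,437.2,125.6,.066))
for p in((437.2,101),(437.2,151)):print('bar end w',wonz(wr,*p,.066))
print('bar ends side',onz(si,150+58/3.4,220+122/3.4,.07),onz(si,150+45/3.4,220+208/3.4,.07))
print('pin near side',onz(si,267.1,284.4,.066),'far scene',onz(sc,140+332/3.7,60+380/3.7,.066))
print('pin wrist',wonz(wr,307,65,.08),wonz(wr,306,167,.066))
for z in(.09,.1,.105,.11):print('post top',z,onz(si,210.3,278.2,z),wonz(wr,397,53,z))
print('post base',onz(si,212.4,320,.012))
print('knob',onz(si,286.8,309.1,.12),'tip arm',onz(si,150+465/3.4,220+355/3.4,.093))
print('stub',onz(sc,140+398/3.7,60+427/3.7,.07),'bush',onz(sc,140+540/3.7,60+385/3.7,.036))
print('gauge top',onz(sc,140+126/3.7,60+388/3.7,.113),onz(si,150+657/3.4,220+38/3.4,.113))
print('base corners',[onz(si,150+a/3.4,220+b/3.4,.012)[:2] for a,b in((118,408),(505,378))],[onz(sc,140+a/3.7,60+b/3.7,.012)[:2] for a,b in((163,330),(295,460),(480,350))])
E
```

```text
bar tri (array([ 0.4543, -0.0674,  0.0693]), np.float64(0.002528570065950876))
bar z66 [ 0.4534 -0.0699  0.066 ] [ 0.4524 -0.0622  0.066 ] [ 0.4539 -0.0673  0.066 ]
bar end w [ 0.4557 -0.0974  0.066 ]
bar end w [ 0.4506 -0.036   0.066 ]
bar ends side [ 0.4534 -0.0364  0.07  ] [ 0.4518 -0.1024  0.07  ]
pin near side [ 0.6177 -0.1255  0.066 ] far scene [ 0.6208 -0.0141  0.066 ]
pin wrist [ 0.6225 -0.1213  0.08  ] [ 0.6192 -0.0122  0.066 ]
post top 0.09 [ 0.5283 -0.1278  0.09  ] [ 0.5259 -0.1422  0.09  ]
post top 0.1 [ 0.5287 -0.1396  0.1   ] [ 0.531  -0.1399  0.1   ]
post top 0.105 [ 0.5289 -0.1455  0.105 ] [ 0.5335 -0.1387  0.105 ]
post top 0.11 [ 0.5291 -0.1514  0.11  ] [ 0.5361 -0.1375  0.11  ]
post base [ 0.5267 -0.1388  0.012 ]
knob [ 0.6298 -0.2376  0.12  ] tip arm [ 0.6301 -0.2387  0.093 ]
stub [0.6148 0.0514 0.07  ] bush [0.4906 0.0632 0.036 ]
gauge top [ 0.7556 -0.0597  0.113 ] [ 0.7571 -0.0606  0.113 ]
base corners [array([ 0.4834, -0.1753]), array([ 0.6607, -0.1784])] [array([ 0.66  , -0.1759]), array([ 0.6598, -0.0094]), array([ 0.4857, -0.0069])]
```

>>> drive_tool([
  [0.3,-1,0,0,0,-0.77],
  [0.3,-1,0,0,0,-0.77],
  [0.3,-1,0,0,0,-0.77],
  [0.3,-1,0,0,0,-0.77],
  [0.3,-1,0,0,0,-0.77],
  [0.3,-1,0,0,0,-0.77],
  [0.3,-1,0,0,0,-0.77],
], fingers=-0.1)

```text
clock: 0.85
tool_pos: [0.6294, -0.1503, 0.2256]
orientation: [179.9, -0.1, -133.8]
force: [0.1, 1.0, 0.8]
opening: 0.0411
```

```bash
cat >> h.py <<'E'
from scipy.spatial.transform import Rotation as Ro
def rel(pos,yaw=None,R=None):
    o=sensors.get_obs();p=np.array(o['tool_pos']);R0=Ro.from_euler('xyz',o['orientation'],degrees=True)
    d=R0.inv().apply(np.array(pos)-p)/.15
    r=np.zeros(3)
    if yaw is not None: R=Ro.from_euler('xyz',[180,0,yaw],degrees=True)
    if R is not None: r=(R0.inv()*R).as_rotvec(degrees=True)/60
    return np.round(np.r_[d,r],3).tolist()
def st():
    o=sensors.get_obs();print(round(o['clock'],2),np.round(o['tool_pos'],4),np.round(o['orientation'],1),'F',np.round(o['force'],1),'M',np.round(o['moment'],2),'op',round(o['opening'],4),'q',np.round(o['joint_pos'],1))
E
python3 - <<'E'
from h import *
st();print(rel((.630,-.238,.22),yaw=-134)); 
for n in('scene','wrist','side'):snap(n,n+'1.png')
E
```

```text
0.85 [ 0.6294 -0.1503  0.2256] [ 1.799e+02 -1.000e-01 -1.338e+02] F [0.1 1.  0.8] M [-0.02  0.05 -0.02] op 0.0411 q [  3.8  18.   -3.1  -0.  -69.   42.4]
[0.419, -0.408, 0.038, 0.001, -0.001, 0.003]
```

View pics/wrist1.png

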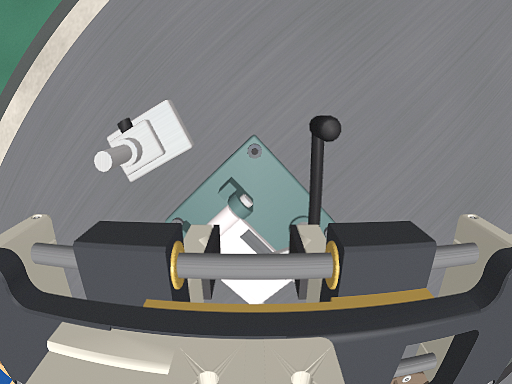

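View pics/scene1.png

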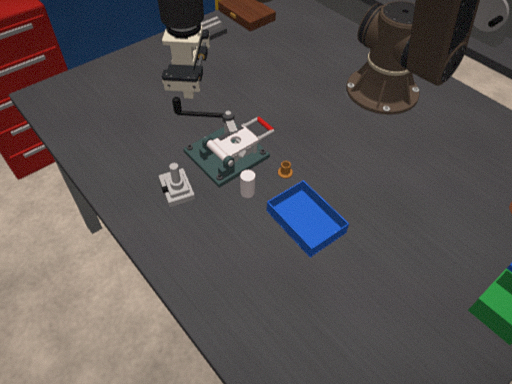

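Run:
```python
from h import *
sc,wr=[dict(np.load(f'pics/{n}1.npz')) for n in('scene','wrist')]
for f in('scene1','side1'):
    a=cv2.imread(f'pics/{f}.png'); a=a[80:180,150:290] if f[1]=='c' else a[240:360,150:330]; cv2.imwrite(f'pics/{f}z.png',cv2.resize(a,None,fx=4.2,fy=4.2,interpolation=2))
print(onz(sc,177,103,.12),wonz(wr,328,128,.142),wonz(wr,322,129,.12))
print('tongue tip',onz(sc,232,127,.085),'post',onz(sc,228.5,114.5,.1))
```

```text
[ 0.62576769 -0.24018302  0.12      ] [ 0.6319542  -0.23533397  0.142     ] [ 0.63026145 -0.23372829  0.12      ]
tongue tip [ 0.54524746 -0.09987612  0.085     ] post [ 0.53149689 -0.13236952  0.1       ]
```

View pics/scene1z.png

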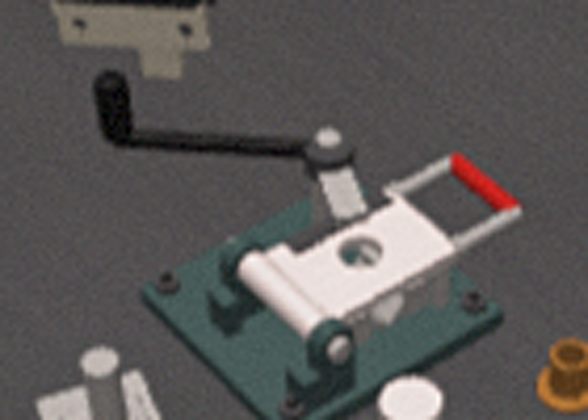

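>>> drive_tool([
  [0.42,-0.41,0.04,0,0,0],
  [0.42,-0.41,0.04,0,0,0],
  [0.42,-0.41,0.04,0,0,0],
  [0.42,-0.41,0.04,0,0,0],
  [0.42,-0.41,0.3,0,0,0],
  [0.42,-0.41,0.3,0,0,0],
])

```text
clock: 1.6
tool_pos: [0.6275, -0.2361, 0.1762]
orientation: [179.5, -0.3, -133.9]
force: [-0.9, 0.8, -1.0]
opening: 0.0396
```

Run:
```python
from h import *
st();print(rel((.629,-.237,.112),yaw=-134)); 
for n in('scene','wrist','side'):snap(n,n+'2.png')
a=cv2.imread('pics/scene2.png')[60:180,130:290];b=cv2.imread('pics/side2.png')[200:320,220:380]
cv2.imwrite('pics/z2.png',np.hstack([cv2.resize(x,None,fx=2.5,fy=2.5,interpolation=2) for x in(a,b)]))
```

```text
1.6 [ 0.6275 -0.2361  0.1762] [ 179.5   -0.3 -133.9] F [-0.9  0.8 -1. ] M [-0.01  0.18 -0.07] op 0.0396 q [ -4.1  22.3  -3.4  -0.1 -64.8  50.2]
[-0.004, -0.015, 0.428, 0.008, -0.004, 0.001]
```

View pics/z2.png

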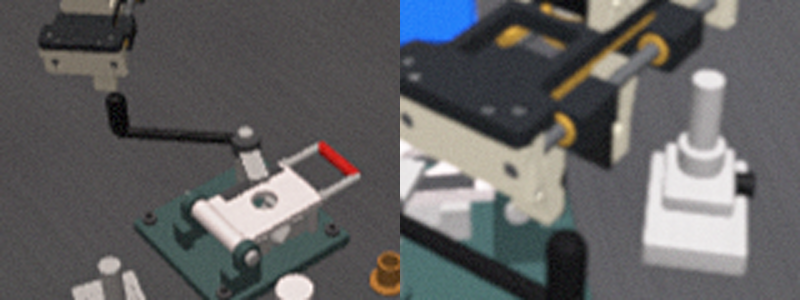

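View pics/wrist2.png

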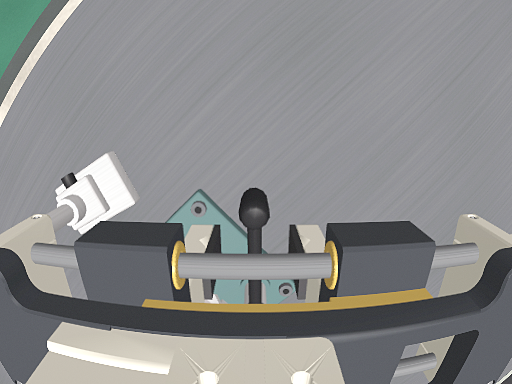

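>>> drive_tool([
  [0,-0.01,0.15,0,0,0],
  [0,-0.01,0.3,0,0,0],
  [0,-0.01,0.43,0,0,0],
  [0,-0.01,0.43,0,0,0],
])

```text
clock: 2.15
tool_pos: [0.631, -0.2379, 0.1164]
orientation: [179.9, -0.2, -133.8]
force: [0.1, -0.0, -0.6]
opening: 0.0393
```

Run:
```python
from h import *
st()
P=np.array([.5285,-.1395])
for d in(6,12,18,24,30,36,42,48):
    a=np.radians(-44-d);p=P+.140*np.array([np.cos(a),np.sin(a)]);print(d,rel((p[0],p[1],.112),yaw=-134-d))
```

```text
2.15 [ 0.631  -0.2379  0.1164] [ 179.9   -0.2 -133.8] F [ 0.1 -0.  -0.6] M [-0.03  0.09  0.05] op 0.0393 q [ -4.1  25.2  -7.2   0.  -57.8  50.3]
6 [0.1, 0.019, 0.03, 0.002, -0.003, 0.103]
12 [0.197, 0.035, 0.03, 0.002, -0.003, 0.203]
18 [0.291, 0.06, 0.03, 0.002, -0.003, 0.303]
24 [0.382, 0.096, 0.031, 0.002, -0.003, 0.403]
30 [0.469, 0.14, 0.031, 0.002, -0.003, 0.503]
36 [0.551, 0.194, 0.031, 0.001, -0.003, 0.603]
42 [0.627, 0.255, 0.032, 0.001, -0.003, 0.703]
48 [0.696, 0.325, 0.032, 0.001, -0.003, 0.803]
```

>>> drive_tool([
  [0.1,0.02,0.02,0,0,0.1],
  [0.2,0.035,0.02,0,0,0.2],
  [0.29,0.06,0.02,0,0,0.3],
  [0.38,0.095,0.02,0,0,0.4],
  [0.47,0.14,0.02,0,0,0.5],
  [0.55,0.195,0.02,0,0,0.6],
  [0.63,0.255,0.02,0,0,0.7],
  [0.7,0.325,0.02,0,0,0.8],
])

```text
clock: 2.95
tool_pos: [0.525, -0.2805, 0.1167]
orientation: [-179.9, 0.1, 178.0]
force: [2.4, -0.6, -1.5]
opening: 0.0395
```

Run:
```python
from h import *
st()
P=np.array([.5285,-.1395])
for d in(54,60,66,72,78,84,90,96):
    a=np.radians(-44-d);p=P+.140*np.array([np.cos(a),np.sin(a)]);print(d,rel((p[0],p[1],.112),yaw=-134-d))
snap('wrist','wrist3.png')
```

```text
2.95 [ 0.525  -0.2805  0.1167] [-1.799e+02  1.000e-01  1.780e+02] F [ 2.4 -0.6 -1.5] M [-0.24 -0.77 -0.01] op 0.0395 q [ -9.2  18.4 -18.1   0.1 -53.5   7.1]
54 [0.107, 0.012, 0.031, -0.002, 0.001, 0.099]
60 [0.204, 0.027, 0.031, -0.002, 0.001, 0.199]
66 [0.298, 0.052, 0.031, -0.002, 0.002, 0.299]
72 [0.389, 0.087, 0.031, -0.002, 0.002, 0.399]
78 [0.476, 0.132, 0.031, -0.001, 0.002, 0.499]
84 [0.558, 0.185, 0.03, -0.001, 0.002, 0.599]
90 [0.634, 0.246, 0.03, -0.001, 0.002, 0.699]
96 [0.703, 0.315, 0.03, -0.001, 0.002, 0.799]
```

View pics/wrist3.png

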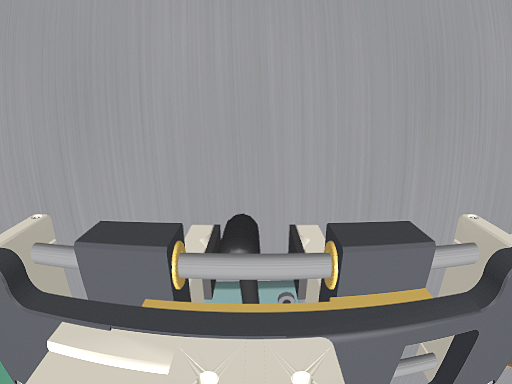

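>>> drive_tool([
  [0.1,0.012,0,0,0,0.1],
  [0.2,0.027,0,0,0,0.2],
  [0.3,0.052,0,0,0,0.3],
  [0.39,0.087,0,0,0,0.4],
  [0.43,0.11,0,0,0,0.45],
  [0.475,0.13,0,0,0,0.5],
])

```text
clock: 3.6
tool_pos: [0.4542, -0.258, 0.1192]
orientation: [-180.0, 0.3, 147.6]
force: [1.7, 0.5, -0.3]
opening: 0.0395
```

Run:
```python
from h import *
st()
P=np.array([.5285,-.1395])
for d in(80,82,84,86,88,90,92,94):
    a=np.radians(-44-d);p=P+.140*np.array([np.cos(a),np.sin(a)]);print(d,rel((p[0],p[1],.117),yaw=-134-d))
snap('side','side4.png')
a=cv2.imread('pics/side4.png')[180:384,100:400];cv2.imwrite('pics/z4.png',cv2.resize(a,None,fx=2.5,fy=2.5,interpolation=2))
```

```text
3.6 [ 0.4542 -0.258   0.1192] [-180.     0.3  147.6] F [ 1.7  0.5 -0.3] M [ 0.06 -0.77  0.  ] op 0.0395 q [ -8.   11.8 -27.1   0.2 -50.9 -24.5]
80 [0.032, -0.001, 0.014, 0.0, 0.005, 0.027]
82 [0.064, 0.001, 0.014, 0.0, 0.005, 0.06]
84 [0.097, 0.004, 0.014, 0.0, 0.005, 0.094]
86 [0.129, 0.007, 0.014, 0.0, 0.005, 0.127]
88 [0.161, 0.012, 0.014, 0.0, 0.005, 0.16]
90 [0.193, 0.018, 0.013, 0.0, 0.005, 0.194]
92 [0.225, 0.025, 0.013, 0.001, 0.005, 0.227]
94 [0.256, 0.034, 0.013, 0.001, 0.005, 0.26]
```

View pics/z4.png

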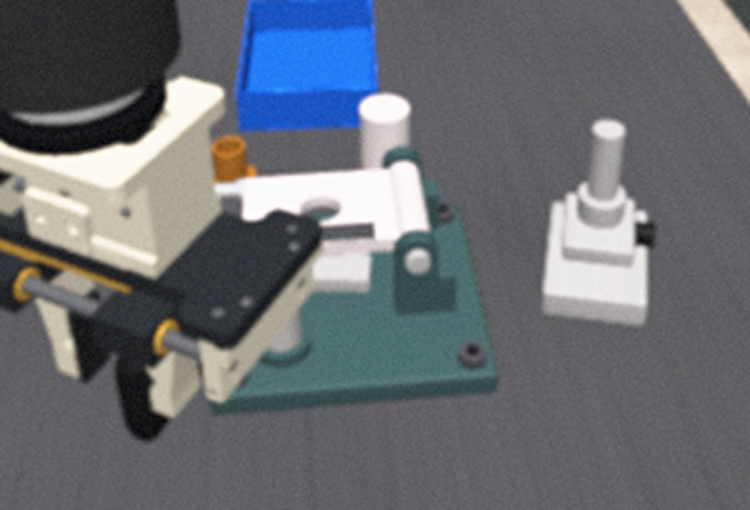

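>>> drive_tool([
  [0.03,0,0,0,0,0.03],
  [0.065,0,0,0,0,0.06],
  [0.095,0.004,0,0,0,0.095],
  [0.095,0.004,0,0,0,0.095],
])

```text
clock: 4.05
tool_pos: [0.4435, -0.2498, 0.121]
orientation: [179.9, 0.5, 141.9]
force: [2.3, -1.7, 1.7]
opening: 0.0396
```

>>> drive_tool([
  [0.03,0,0,0,0,0.03],
  [0.065,0,0,0,0,0.06],
  [0.095,0.004,0,0,0,0.095],
  [0.095,0.004,0,0,0,0.095],
])

```text
clock: 4.45
tool_pos: [0.4442, -0.2462, 0.1235]
orientation: [179.5, 1.7, 136.5]
force: [34.7, -48.4, -41.1]
opening: 0.0405
```

>>> drive_tool([
  [-0.1,0,0,0,0,0],
  [-0.1,0,0,0,0,0],
])

```text
clock: 4.65
tool_pos: [0.4576, -0.2579, 0.1248]
orientation: [179.5, 1.8, 136.7]
force: [-0.3, 0.5, -0.3]
opening: 0.0397
```

Run:
```python
from h import *
st();snap('side','side5.png');snap('wrist','wrist5.png');snap('scene','scene5.png')
```

```text
4.65 [ 0.4576 -0.2579  0.1248] [179.5   1.8 136.7] F [-0.3  0.5 -0.3] M [0.1  0.14 0.06] op 0.0397 q [ -7.5  10.7 -27.9   0.8 -49.6 -36.4]
```

View pics/wrist5.png

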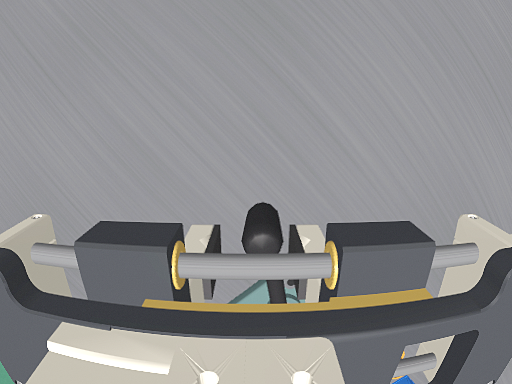

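View pics/side5.png

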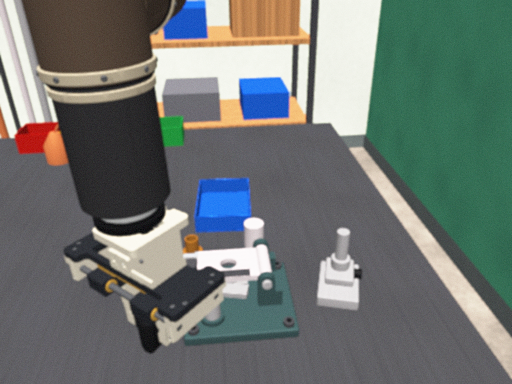

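>>> drive_tool([
  [0,0,-0.2,0,0,0],
  [0,0,-0.45,0,0,0],
  [0,0,-0.7,0,0,0],
  [0,0,-0.7,0,0,0],
], fingers=-0.18)

```text
clock: 5.2
tool_pos: [0.4542, -0.2554, 0.2348]
orientation: [179.3, 2.1, 136.7]
force: [0.8, 0.6, -0.6]
opening: 0.0359
```

Run:
```python
from h import *
st();print(rel((.454,-.0675,.22),yaw=180),rel((.454,-.0675,.22),yaw=0))
```

```text
5.2 [ 0.4542 -0.2554  0.2348] [179.3   2.1 136.7] F [ 0.8  0.6 -0.6] M [ 0.11 -0.08 -0.  ] op 0.0359 q [ -7.2   4.2 -19.7   0.7 -63.9 -36.4]
[0.863, 0.91, 0.079, -0.002, 0.037, -0.722] [0.863, 0.91, 0.079, 0.047, 0.002, 2.278]
```

>>> drive_tool([
  [0.86,0.91,0.02,0,0.037,-0.72],
  [0.86,0.91,0.02,0,0.037,-0.72],
  [0.86,0.91,0.02,0,0.037,-0.72],
  [0.86,0.91,0.02,0,0.037,-0.72],
  [0.86,0.91,0.02,0,0.037,-0.72],
  [0.86,0.91,0.02,0,0.037,-0.72],
  [0.86,0.91,0.02,0,0.037,-0.72],
])

```text
clock: 5.9
tool_pos: [0.4537, -0.0676, 0.2288]
orientation: [-179.9, -0.0, 179.7]
force: [0.3, -0.1, -0.4]
opening: 0.0362
```

Run:
```python
from h import *
st()
S={n:snap(n,n+'6.png') for n in('scene','wrist','side')}
a=cv2.imread('pics/scene6.png')[60:180,130:290];b=cv2.imread('pics/side6.png')[220:360,130:310]
cv2.imwrite('pics/z6.png',np.hstack([cv2.resize(x,(400,300),interpolation=2) for x in(a,b)]))
```

```text
5.9 [ 0.4537 -0.0676  0.2288] [-179.9   -0.   179.7] F [ 0.3 -0.1 -0.4] M [ 0.02 -0.01 -0.02] op 0.0362 q [ 16.3  -0.4 -25.1   0.1 -65.4 -16.6]
```

View pics/z6.png

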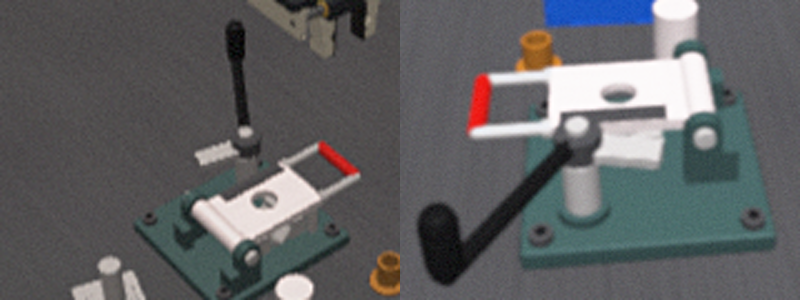

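View pics/wrist6.png

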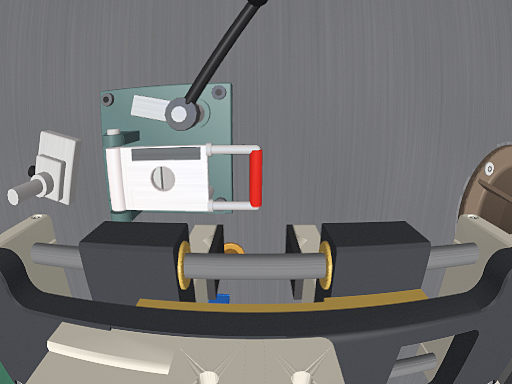

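Run:
```python
from h import *
S={n:dict(np.load(f'pics/{n}6.npz')) for n in('scene','wrist','side')}
pc={}
for n in S:
    im=cv2.cvtColor(S[n]['pixels'],cv2.COLOR_RGB2BGR);h=cv2.cvtColor(im,cv2.COLOR_BGR2HSV)
    m=((h[...,0]<6)|(h[...,0]>174))&(h[...,1]>150)&(h[...,2]>80)
    k,l,st_,c=cv2.connectedComponentsWithStats(m.astype('uint8'))
    for i in range(1,k):
        x,y,w,hh,a=st_[i]
        if 60<a<1500 and x>100 and y>100:
            pc[n]=c[i]; ys,xs=np.where(l==i);q=np.polyfit(ys,xs,1)
            print(n,st_[i],c[i],wonz(S[n],*c[i],.068) if n=='wrist' else onz(S[n],*c[i],.068))
            if n=='wrist':print(wonz(S[n],q[0]*(y)+q[1],y,.07),wonz(S[n],q[0]*(y+hh)+q[1],y+hh,.07))
print(tri(S['scene'],pc['scene'],S['side'],pc['side']))
k=onz(S['side'],147,328.7,.12);print(k)
P=np.array([.5285,-.1395]);print(np.degrees(np.arctan2(*(k[:2]-P)[::-1])))
w=S['wrist'];a=wonz(w,179,114,.1);b=wonz(w,135,103,.085);print(a,b)
```

```text
scene [258 117  15  13  82] [264.34146341 123.58536585] [ 0.45521967 -0.06810097  0.068     ]
wrist [250 150  12  57 666] [255.56756757 178.0045045 ] [ 0.45384701 -0.06765771  0.068     ]
[ 0.45360826 -0.09896916  0.07      ] [ 0.45411388 -0.03472475  0.07      ]
side [160 255  11  25 187] [165.58823529 267.22459893] [ 0.45266237 -0.06479958  0.068     ]
(array([ 0.45429186, -0.06739737,  0.06913552]), np.float64(0.0029477888886982506))
[ 0.44825721 -0.25041799  0.12      ]
-125.8835763113104
[ 0.52818621 -0.13999207  0.1       ] [ 0.58066444 -0.15481422  0.085     ]
```

>>> drive_tool([
  [0,0,0.25,0,0,0],
  [0,0,0.5,0,0,0],
  [0,0,0.7,0,0,0],
  [0,0,0.8,0,0,0],
  [0,0,0.8,0,0,0],
])

```text
clock: 6.55
tool_pos: [0.4519, -0.0696, 0.1066]
orientation: [-179.8, -0.3, 179.5]
force: [0.2, -1.0, -0.0]
opening: 0.036
```

Run:
```python
from h import *
st();print(rel((.454,-.0675,.047),yaw=180))
snap('wrist','wrist7.png')
```

```text
6.55 [ 0.4519 -0.0696  0.1066] [-179.8   -0.3  179.5] F [ 0.2 -1.  -0. ] M [-0.06 -0.05 -0.01] op 0.036 q [ 16.1   7.  -35.2   0.1 -48.1 -16.7]
[-0.016, 0.015, 0.397, -0.003, -0.005, -0.009]
```

View pics/wrist7.png

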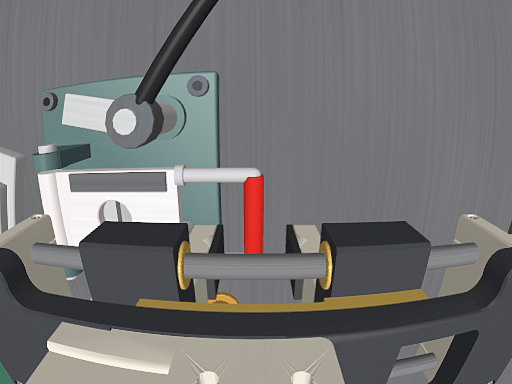

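>>> drive_tool([
  [-0.015,0.015,0.15,0,0,0],
  [-0.015,0.015,0.3,0,0,0],
  [-0.015,0.015,0.4,0,0,0],
  [-0.015,0.015,0.4,0,0,0],
  [-0.015,0.015,0.4,0,0,0],
])

```text
clock: 7.1
tool_pos: [0.456, -0.0674, 0.0492]
orientation: [-179.8, -0.1, 179.5]
force: [-0.0, 0.1, -0.2]
opening: 0.0358
```

Run:
```python
from h import *
st();print(rel((.454,-.0675,.047),yaw=180))
snap('side','side8.png');snap('scene','scene8.png')
a=cv2.imread('pics/scene8.png')[60:180,160:320];b=cv2.imread('pics/side8.png')[180:330,100:300]
cv2.imwrite('pics/z8.png',np.hstack([cv2.resize(x,(400,300),interpolation=2) for x in(a,b)]))
```

```text
7.1 [ 0.456  -0.0674  0.0492] [-1.798e+02 -1.000e-01  1.795e+02] F [-0.   0.1 -0.2] M [ 0.03 -0.02 -0.01] op 0.0358 q [ 16.3  12.2 -38.7   0.2 -39.2 -16.9]
[0.013, -0.001, 0.015, -0.003, -0.002, -0.008]
```

View pics/z8.png

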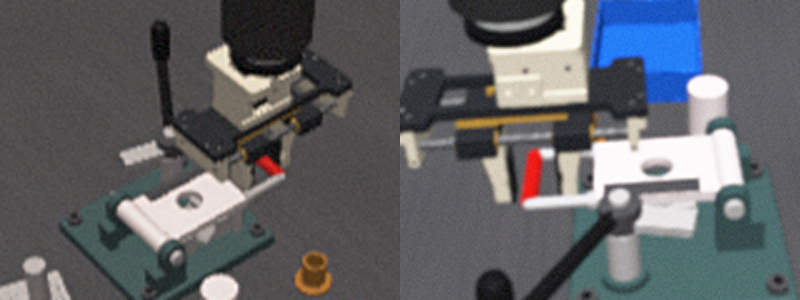

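>>> drive_tool([
  [0.012,0,0.015,0,0,0],
  [0.012,0,0.015,0,0,0],
  [0.012,0,0.015,0,0,0],
  [0.012,0,0.015,0,0,0],
  [0.012,0,0.015,0,0,0],
  [0.012,0,0.015,0,0,0],
], fingers=-1)

```text
clock: 7.8
tool_pos: [0.4526, -0.0674, 0.0472]
orientation: [-179.8, -0.2, 179.5]
force: [-6.3, 2.2, 7.0]
opening: 0.0131
```

Run:
```python
from h import *
st()
```

```text
7.8 [ 0.4526 -0.0674  0.0472] [-179.8   -0.2  179.5] F [-6.3  2.2  7. ] M [ 0.86  2.33 -0.04] op 0.0131 q [ 16.4  12.2 -39.1   0.1 -38.9 -17. ]
```

```bash
cat >> h.py <<'E'
def arc(ths,C=(.618,-.0674,.047),r=.165):
    for t in ths:
        a=np.radians(t);print(t,rel((C[0]-r*np.cos(a),C[1],C[2]+r*np.sin(a)),yaw=180))
E
python3 -c "
from h import *
arc(range(4,33,4))"
```

```text
4 [-0.005, -0.0, -0.076, -0.002, -0.004, -0.008]
8 [-0.012, -0.0, -0.152, -0.002, -0.004, -0.008]
12 [-0.026, -0.0, -0.228, -0.002, -0.004, -0.008]
16 [-0.044, -0.0, -0.302, -0.002, -0.004, -0.008]
20 [-0.067, -0.0, -0.375, -0.002, -0.004, -0.008]
24 [-0.096, -0.0, -0.447, -0.002, -0.004, -0.008]
28 [-0.129, -0.0, -0.516, -0.002, -0.004, -0.008]
32 [-0.167, 0.0, -0.582, -0.002, -0.004, -0.008]
```

>>> drive_tool([
  [-0.004,0,-0.076,0,0,0],
  [-0.012,0,-0.152,0,0,0],
  [-0.026,0,-0.228,0,0,0],
  [-0.044,0,-0.302,0,0,0],
  [-0.044,0,-0.302,0,0,0],
])

```text
clock: 8.3
tool_pos: [0.4585, -0.0675, 0.0928]
orientation: [-179.9, -0.3, 179.5]
force: [-3.1, 0.1, -2.7]
opening: 0.0131
```

Run:
```python
from h import *
st();arc(range(16,53,4))
snap('side','side9.png');snap('scene','scene9.png')
a=cv2.imread('pics/scene9.png')[60:180,160:320];b=cv2.imread('pics/side9.png')[180:330,100:300]
cv2.imwrite('pics/z9.png',np.hstack([cv2.resize(x,(400,300),interpolation=2) for x in(a,b)]))
```

```text
8.3 [ 0.4585 -0.0675  0.0928] [-179.9   -0.3  179.5] F [-3.1  0.1 -2.7] M [ 0.07  1.25 -0.03] op 0.0131 q [ 16.1   8.7 -35.4   0.1 -46.2 -16.7]
16 [-0.006, 0.001, 0.002, -0.002, -0.005, -0.009]
20 [-0.029, 0.001, -0.071, -0.002, -0.005, -0.009]
24 [-0.058, 0.001, -0.142, -0.002, -0.005, -0.009]
28 [-0.091, 0.001, -0.211, -0.002, -0.005, -0.009]
32 [-0.129, 0.001, -0.278, -0.002, -0.005, -0.009]
36 [-0.172, 0.001, -0.342, -0.002, -0.005, -0.009]
40 [-0.218, 0.002, -0.403, -0.002, -0.005, -0.009]
44 [-0.27, 0.002, -0.46, -0.002, -0.005, -0.009]
48 [-0.325, 0.002, -0.514, -0.002, -0.005, -0.009]
52 [-0.383, 0.003, -0.563, -0.002, -0.005, -0.009]
```

View pics/z9.png

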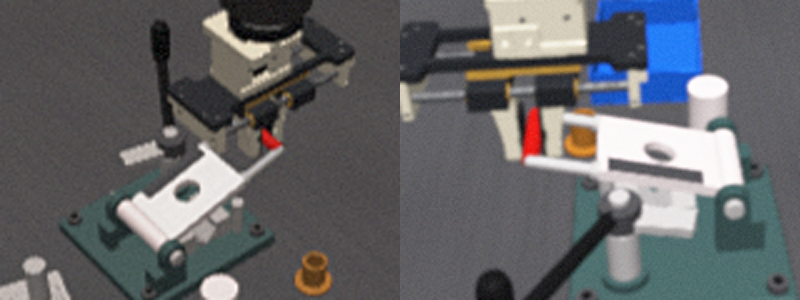

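Leaf is lifting with the gripper; small forces. Continue along the arc.

>>> drive_tool([
  [-0.027,0,-0.071,0,0,0],
  [-0.056,0,-0.142,0,0,0],
  [-0.09,0,-0.211,0,0,0],
  [-0.128,0,-0.278,0,0,0],
  [-0.17,0,-0.342,0,0,0],
  [-0.217,0,-0.403,0,0,0],
  [-0.27,0,-0.46,0,0,0],
  [-0.27,0,-0.46,0,0,0],
])

```text
clock: 9.2
tool_pos: [0.4944, -0.0681, 0.1615]
orientation: [-179.8, -0.9, 179.4]
force: [-24.5, 7.0, 17.6]
opening: 0.0133
```

Run:
```python
from h import *
st();arc(range(44,77,4))
```

```text
9.2 [ 0.4944 -0.0681  0.1615] [-179.8   -0.9  179.4] F [-24.5   7.   17.6] M [ 2.52  9.17 -0.12] op 0.0133 q [ 14.7   7.6 -25.8  -0.1 -57.5 -15.3]
44 [-0.033, 0.005, -0.001, -0.003, -0.015, -0.01]
48 [-0.087, 0.005, -0.055, -0.003, -0.015, -0.01]
52 [-0.145, 0.006, -0.106, -0.003, -0.015, -0.01]
56 [-0.207, 0.006, -0.152, -0.003, -0.015, -0.01]
60 [-0.271, 0.007, -0.193, -0.003, -0.015, -0.01]
64 [-0.338, 0.007, -0.231, -0.003, -0.015, -0.01]
68 [-0.408, 0.008, -0.263, -0.003, -0.015, -0.01]
72 [-0.48, 0.009, -0.29, -0.003, -0.015, -0.01]
76 [-0.553, 0.009, -0.313, -0.003, -0.015, -0.01]
```

Run:
```python
from h import *
snap('side','side10.png');snap('scene','scene10.png')
a=cv2.imread('pics/scene10.png')[40:190,140:340];b=cv2.imread('pics/side10.png')[150:330,100:340]
cv2.imwrite('pics/z10.png',np.hstack([cv2.resize(x,(400,300),interpolation=2) for x in(a,b)]))
st();arc(range(44,77,4),C=(.617,-.0675,.0505))
```

```text
9.3 [ 0.4938 -0.0681  0.1608] [-179.8   -0.9  179.4] F [-23.5   6.6  17.4] M [ 2.61  8.78 -0.1 ] op 0.0131 q [ 14.7   7.6 -25.9  -0.1 -57.4 -15.3]
44 [-0.03, 0.004, -0.029, -0.003, -0.015, -0.01]
48 [-0.084, 0.004, -0.083, -0.003, -0.015, -0.01]
52 [-0.142, 0.005, -0.134, -0.003, -0.015, -0.01]
56 [-0.203, 0.005, -0.18, -0.003, -0.015, -0.01]
60 [-0.268, 0.006, -0.221, -0.003, -0.015, -0.01]
64 [-0.335, 0.006, -0.259, -0.003, -0.015, -0.01]
68 [-0.405, 0.007, -0.291, -0.003, -0.015, -0.01]
72 [-0.477, 0.008, -0.318, -0.003, -0.015, -0.01]
76 [-0.55, 0.008, -0.341, -0.003, -0.015, -0.01]
```

View pics/z10.png

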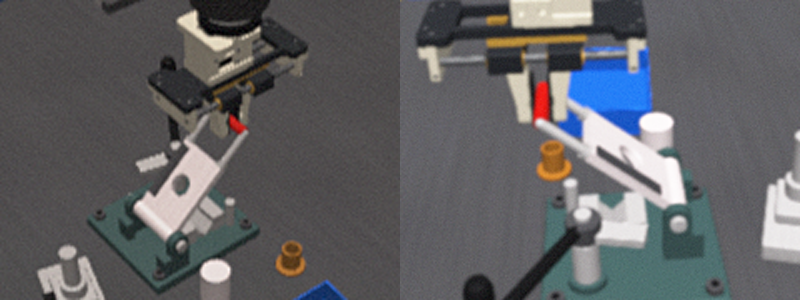

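>>> drive_tool([
  [-0.03,0,-0.03,0,-0.015,0],
  [-0.084,0,-0.083,0,-0.015,0],
  [-0.142,0,-0.134,0,-0.015,0],
  [-0.203,0,-0.18,0,-0.015,0],
  [-0.203,0,-0.18,0,-0.015,0],
])

```text
clock: 9.8
tool_pos: [0.5257, -0.0686, 0.19]
orientation: [-179.8, 0.0, 179.4]
force: [-9.8, 2.7, 11.8]
opening: 0.0131
```

Run:
```python
from h import *
st();arc(range(56,93,4),C=(.617,-.0675,.0505))
```

```text
9.8 [ 0.5257 -0.0686  0.19  ] [-179.8    0.   179.4] F [-9.8  2.7 11.8] M [1.04 3.98 0.  ] op 0.0131 q [ 14.    8.5 -20.8   0.3 -60.8 -14.6]
56 [0.006, 0.007, 0.018, -0.004, 0.0, -0.009]
60 [-0.059, 0.008, -0.023, -0.004, 0.0, -0.009]
64 [-0.127, 0.008, -0.059, -0.004, 0.0, -0.009]
68 [-0.197, 0.009, -0.09, -0.004, 0.0, -0.009]
72 [-0.269, 0.009, -0.116, -0.004, 0.0, -0.009]
76 [-0.343, 0.01, -0.137, -0.004, 0.0, -0.009]
80 [-0.418, 0.01, -0.153, -0.004, 0.0, -0.009]
84 [-0.494, 0.011, -0.164, -0.004, 0.0, -0.009]
88 [-0.571, 0.012, -0.169, -0.004, 0.0, -0.009]
92 [-0.647, 0.013, -0.169, -0.004, 0.0, -0.009]
```

>>> drive_tool([
  [-0.059,0,-0.04,0,0,0],
  [-0.127,0,-0.077,0,0,0],
  [-0.197,0,-0.108,0,0,0],
  [-0.269,0,-0.134,0,0,0],
  [-0.343,0,-0.156,0,0,0],
  [-0.343,0,-0.156,0,0,0],
])

```text
clock: 10.4
tool_pos: [0.5794, -0.0694, 0.2144]
orientation: [-179.7, 0.1, 179.5]
force: [-3.7, -0.5, 7.1]
opening: 0.013
```

Run:
```python
from h import *
st();arc((78,80,82,84,86,88,90),C=(.617,-.0675,.053))
S={n:snap(n,n+'11.png') for n in('side','scene')}
a=cv2.imread('pics/scene11.png')[30:180,140:340];b=cv2.imread('pics/side11.png')[150:330,130:370]
cv2.imwrite('pics/z11.png',np.hstack([cv2.resize(x,(400,300),interpolation=2) for x in(a,b)]))
```

```text
10.4 [ 0.5794 -0.0694  0.2144] [-1.797e+02  1.000e-01  1.795e+02] F [-3.7 -0.5  7.1] M [-0.19  1.43 -0.03] op 0.013 q [ 12.6  12.4 -12.5   0.3 -65.1 -13.3]
78 [-0.022, 0.013, 0.0, -0.005, 0.002, -0.009]
80 [-0.06, 0.013, -0.007, -0.005, 0.002, -0.009]
82 [-0.098, 0.013, -0.013, -0.005, 0.002, -0.009]
84 [-0.136, 0.014, -0.018, -0.005, 0.002, -0.009]
86 [-0.174, 0.014, -0.021, -0.005, 0.002, -0.009]
88 [-0.212, 0.014, -0.023, -0.005, 0.002, -0.009]
90 [-0.251, 0.015, -0.023, -0.005, 0.002, -0.009]
```

View pics/z11.png

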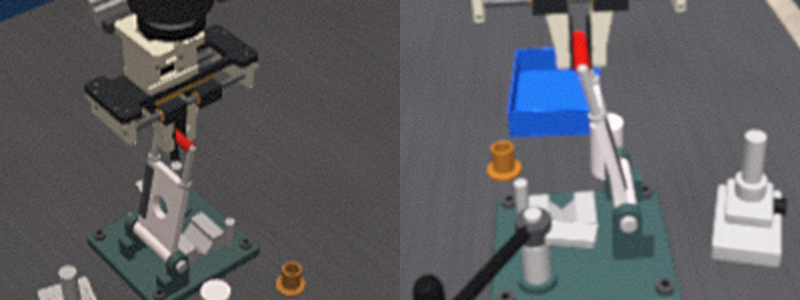

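>>> drive_tool([
  [-0.06,0.005,-0.012,0,0,0],
  [-0.098,0.005,-0.02,0,0,0],
  [-0.136,0.005,-0.026,0,0,0],
  [-0.174,0.005,-0.03,0,0,0],
  [-0.212,0.005,-0.032,0,0,0],
  [-0.232,0.005,-0.032,0,0,0],
  [-0.245,0.005,-0.032,0,0,0],
  [-0.245,0.005,-0.032,0,0,0],
])

```text
clock: 11.3
tool_pos: [0.6156, -0.0696, 0.219]
orientation: [-179.7, 0.1, 179.4]
force: [-0.8, -4.9, 1.6]
opening: 0.0128
```

Run:
```python
from h import *
st()
S={n:snap(n,n+'12.png') for n in('side','scene','wrist')}
a=cv2.imread('pics/scene12.png')[50:170,150:270];b=cv2.imread('pics/side12.png')[160:310,200:350]
cv2.imwrite('pics/z12.png',np.hstack([cv2.resize(x,(400,400),interpolation=2) for x in(a,b)]))
```

```text
11.3 [ 0.6156 -0.0696  0.219 ] [-1.797e+02  1.000e-01  1.794e+02] F [-0.8 -4.9  1.6] M [-1.94  0.91 -0.08] op 0.0128 q [ 11.8  15.6  -7.6   0.4 -66.8 -12.5]
```

View pics/z12.png

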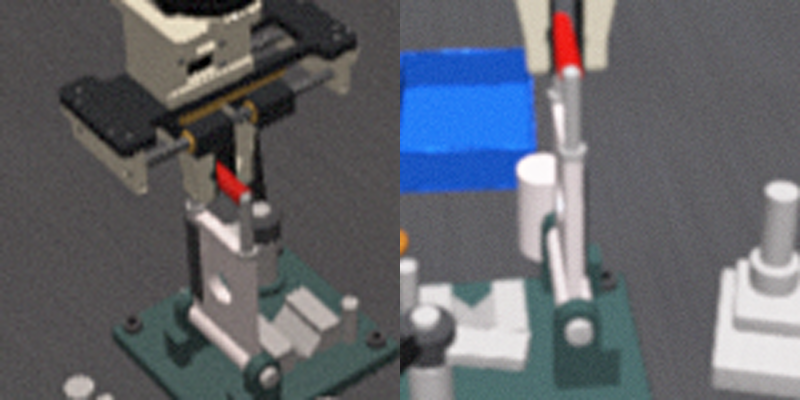

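Run:
```python
from h import *
S={n:dict(np.load(f'pics/{n}12.npz')) for n in('scene','side')}
def ony(s,u,v,y):
    c,d=ray(s,u,v);return c+d*(y-c[1])/d[1]
si,sc=S['side'],S['scene']
print('pin',ony(si,266.75,284.5,-.124),'collar',ony(si,200+172*.375,160+155*.375,-.1),'barend',ony(si,200+170*.375,160+72*.375,-.1))
b=cv2.imread('pics/side12.png')[170:300,220:310];cv2.imwrite('pics/z13.png',cv2.resize(b,None,fx=4.6,fy=4.6,interpolation=2))
pc={}
for n in S:
    im=cv2.cvtColor(S[n]['pixels'],cv2.COLOR_RGB2BGR);h=cv2.cvtColor(im,cv2.COLOR_BGR2HSV)
    m=((h[...,0]<6)|(h[...,0]>174))&(h[...,1]>150)&(h[...,2]>80)
    k,l,q,c=cv2.connectedComponentsWithStats(m.astype('uint8'))
    for i in range(1,k):
        if 20<q[i,4]<400 and q[i,0]>150: print(n,q[i],c[i])
```

```text
pin [ 0.61731242 -0.124       0.06447187] collar [ 0.61686274 -0.1         0.17625828] barend [ 0.61587843 -0.1         0.23093136]
scene [215  98  10  13  61] [218.36065574 104.47540984]
side [257 165  11  22 176] [261.29545455 175.44318182]
```

View pics/z13.png

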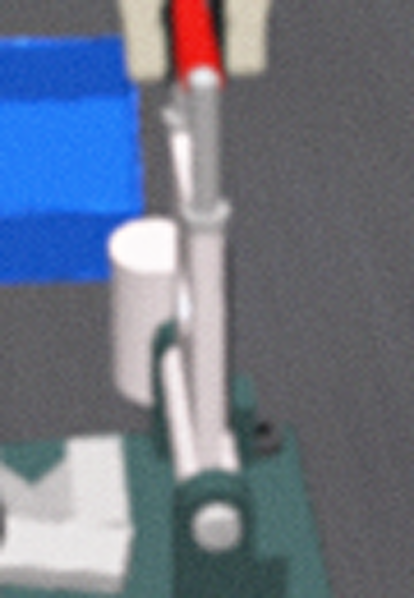

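>>> drive_tool([
  [-0.01,0,0,0,0,0],
  [-0.01,0,0,0,0,0],
  [-0.01,0,0,0,0,0],
  [-0.01,0,0,0,0,0],
])

```text
clock: 11.85
tool_pos: [0.617, -0.0697, 0.219]
orientation: [-179.7, 0.1, 179.4]
force: [-1.5, -3.9, 1.5]
opening: 0.0129
```

Run:
```python
from h import *
st()
S={n:snap(n,n+'14.png') for n in('side','scene','wrist')}
b=cv2.imread('pics/side14.png')[170:300,220:310];cv2.imwrite('pics/z14.png',cv2.resize(b,None,fx=4.6,fy=4.6,interpolation=2));st()
```

```text
11.85 [ 0.617  -0.0697  0.219 ] [-1.797e+02  1.000e-01  1.794e+02] F [-1.5 -3.9  1.5] M [-1.32  0.79  0.07] op 0.0129 q [ 11.8  15.7  -7.4   0.4 -66.8 -12.5]
12.0 [ 0.6169 -0.0696  0.219 ] [-1.797e+02  1.000e-01  1.794e+02] F [-1.9 -4.   1.2] M [-1.39  0.79 -0.04] op 0.0128 q [ 11.8  15.7  -7.5   0.4 -66.8 -12.5]
```

View pics/z14.png

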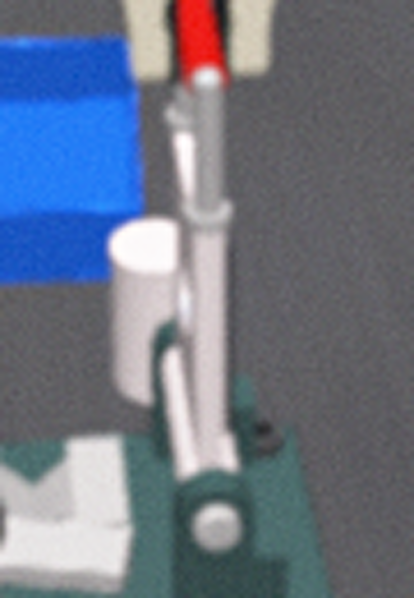

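View pics/scene14.png

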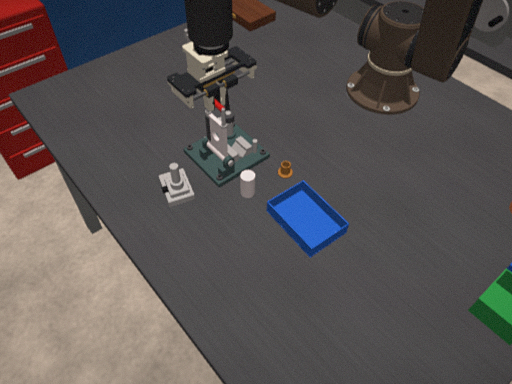

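Run:
```python
from h import *
si=dict(np.load('pics/side14.npz'))
def ony(s,u,v,y):
    c,d=ray(s,u,v);return c+d*(y-c[1])/d[1]
print(ony(si,220+216/4.6,170+525/4.6,-.124),ony(si,220+207/4.6,170+79/4.6,-.1))
print(ticket.close_job());st()
```

```text
[ 0.61764732 -0.124       0.06521229] [ 0.61773312 -0.1         0.2305086 ]
the job is handed in; nothing more can be done
None
the job is handed in; nothing more can be done
```

The leaf is standing plumb and the arm is still gripping its red bar. I handed the job in at about 12 s of the 58 s allowed.

- **Lever:** the tongue still lay across the leaf at the start, at about 0.4 rad. I threw the lever to its stop, where the pictures put the tongue at roughly 1.8 rad, clear of the leaf. I did not look at it close up again after that.
- **Leaf:** I gripped the bar and swung the leaf up along its arc. In the last side view, the bar end is within about 0.1 mm in x of the pin end. That is plumb, allowing up to about 0.7° for the 2 mm camera calibration.
- **Steadiness:** the wrist force was under 5 N at the end, and the tool held still over the last readings.
- **Other items:** the stub, bushing, gauge and tray look unmoved in the last pictures.

Three things were not clean:

- **Stop force:** the lever met its stop with a brief wrist reading of about 72 N, pressed by a finger, under the 120 N limit. I backed off straight away.
- **Mid-swing force:** the wrist force reached about 30 N in mid-swing, because the bar slid or rolled between the pads. I corrected the arc to ease it.
- **Grip position:** the bar sits about 7 mm nearer the fingertips than where I first gripped it, though it is still held.

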